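# Let a vacuum desiccator down to air by its manifold's lever valves

### The job

The glass desiccator is under vacuum and has to be let down to air slowly. With a fingertip, push the lever of the pump valve (the one whose pipe bends down into the bench) round to its stop, squarely across its pipe, so that it is shut; only then push the lever of the vent valve (the one with the ribbed silencer) to half open, 45 degrees between across and along its pipe, without ever opening it much wider. Push gently, grasp nothing, leave the capped spare valve and the glassware alone, and finish clear of everything.

Things in the scene. Friction and masses are not known exactly. Their poses are not given: they have to be found in the camera images.
- pump_valve: Pump valve: quarter-turn brass ball valve, one of three in a row 140 mm apart along a steel header pipe; its outlet pipe runs 100 mm to -x, then bends down to a round flange (52 wide) on the bench. Fixed. Origin: on the bench under its lever's upright turning axis; x along its pipe to the header, -x to its outlet, z up; pipe axis 50 mm up.
- pump_lever (a joint): Angle of the pump valve's lever, rad. 0: lever along its pipe, pointing to the valve's -x (open). Grows clockwise seen from above to 1.571: lever across its pipe, pointing to the valve's +y (shut, stop). Starts between 0 and 0.5.
- pump_tip (a point): Point on the top face of the pump lever, on its centre line, 75 mm from its axis. The flat black-coated lever turns level, is 18 wide and 8 thick (underside 95, top 103 mm above the bench), its round end reaches 84 mm from the axis; below it only the brass bonnet (radius 10) and pipe (top 59-69 mm). About 2 N at 65 mm from the axis turns it; it stays where left; hard stops at 0 and 1.571.
- vent_valve: Vent valve: the same valve and lever, but its outlet ends in a ribbed brass silencer 38 wide, 51 long, reaching to 101 mm at -x. Frame, lever, sizes, stops and stiffness as the pump valve.
- vent_lever (a joint): Angle of the vent valve's lever, rad. 0: lever across its pipe, pointing to the valve's +y (shut, stop). Grows counter-clockwise seen from above to 1.571: lever along its pipe, pointing to the valve's -x (wide open). Half open is 0.785. Starts between 0 and 0.15.
- vent_tip (a point): Point on the top face of the vent lever, on its centre line, 75 mm from its axis. The flat black-coated lever turns level, is 18 wide and 8 thick (underside 95, top 103 mm above the bench), its round end reaches 84 mm from the axis; below it only the brass bonnet (radius 10) and pipe (top 59-69 mm). About 2 N at 65 mm from the axis turns it; it stays where left; hard stops at 0 and 1.571.
- spare_valve: Spare valve, to be left alone: the same valve and lever, but its outlet ends 54 mm at -x in a plain steel cap 28 wide. Frame and sizes as the others.
- spare_lever (a joint): Angle of the spare valve's lever, rad; 0: across, to the valve's +y; 1.571: along, to its -x. Starts anywhere.
- manifold: Fixed manifold: foot plate 130 x 400, 12 thick; header pipe 22 thick, 50 mm up, along y at x = 65 mm; gauge 60 wide, top 88 mm up, at x = 65, y = 235; glass desiccator 216 wide, 207 high at x = 55, y = 410. Origin: on the bench, middle of the row of valves, which stand at y = -140, 0 and 140 mm in any order; axes parallel to theirs.
- amber_bottle: Loose amber glass bottle, 66 wide, 160 high, standing to the right of the manifold. Origin: centre of its underside.
- beaker: Loose glass beaker, 60 wide, 75 high, standing to the right of the row of valves. Origin: centre of its underside.
- vial: Loose small glass jar, 28 wide, 55 high, standing between the outlets of two of the valves. Origin: centre of its underside.
- spare_tip (a point): On the top face of the spare lever, on its centre line 75 mm from its axis.
Things that resemble listed ones, but are neither listed nor needed, are in the scene too. What is shaped like the pump_valve but orange or pink is not meant.

How it is judged (in metres and radians):
On the way, in this order (a step that is already met when the one before it is completed fails the run):
1. the pump valve is shut while the vent valve is still shut (value of joint pump_lever above 1.4 rad and value of joint vent_lever below 0.3 rad), for 0.2 s.
2. the vent valve is half open, the pump valve still shut (value of joint pump_lever above 1.4 rad and value of joint vent_lever between 0.585 and 0.985 rad), for 0.2 s.
At the end, for the whole second after the job is handed in: The pump lever stands across its pipe (over 1.40 rad, within 10 degrees of its stop) and the vent lever rests half open (0.585 to 0.985 rad, 45 degrees give or take 11) (all of step 2 and velocity of joint vent_lever between -0.05 and 0.05 rad/s); the robot touches nothing.
It fails at once if the vent valve is opened before the pump valve is shut, or much wider than half (over 1.15 rad) ((value of joint vent_lever above 0.35 rad and value of joint pump_lever below 1.3 rad) or value of joint vent_lever above 1.15 rad).
It fails at once if a valve is gripped or pushed hard (over 35 N) (contact force between the fingers and pump_valve above 35 N or contact force between the fingers and vent_valve above 35 N).
It fails at once if the spare lever is turned or its valve leaned on (distance of spare_tip from where it was at the start of the episode above 0.012 m or contact force between any of the arm, the fingers and spare_valve above 5 N).
It fails at once if glassware is lifted, shifted over 20 mm or tipped (distance of any of amber_bottle, beaker, vial from where it was at the start of the episode above 0.02 m or angle between any of amber_bottle, beaker, vial's own z axis and vertical above 0.3 rad).
It fails at once if the desiccator or manifold is struck (contact force between any of the arm, the fingers and manifold above 15 N).
It also fails if it takes over 59 s, if anything falls off the work surface, if the arm or the gripper's body presses on something with over 40 N, if the wrist force passes 120 N, or if a joint passes its speed limit or range.

### The arm

A 6-joint arm with a two-finger parallel gripper is mounted at the origin on the work surface. World frame = base frame: x ahead of the robot, y to its left, z up, the work surface at z = 0. Lengths are in m, angles in degrees, forces in N, time in s.
With the tool pointing down it reaches from about 0.35 to 0.875 m from the base axis. Payload 4.2 kg.
Tool frame: the origin (TCP) lies midway between the tips of the shut fingers; the grasp point (between the pads) lies 19 mm behind it; z points along the fingers, y is the line along which they close (so a half turn about z gives the same grasp; the last joint's range is limited). The gripper opens to 87 mm and grips with 3 to 60 N. Pads are 19 mm wide; open, the fingers measure 117 mm over their backs; the gripper's body (75 mm by 190 mm) begins 51 mm behind the grasp point.
Start: joints at [-51.475, 22.042, 0.453, 0, -68.411, -14.817], TCP at [0.251, -0.572, 0.223] pointing down, gripper open.
Joint ranges: [-179.83, 179.83], [-69.29, 118.12], [-61.27, 80.66], [-181.25, 117.63], [-171.15, -9.14], [-177.46, 177.46]. Speed limits (degrees/s): [159.86, 159.86, 180, 180, 180, 180].

### API

Orientations are given as [roll, pitch, yaw] about the fixed x, y, z axes, in that order (R = Rz(yaw) Ry(pitch) Rx(roll)).
In Python, from workcell import env gives the robot as it stands. The module is installed in compiled form; this text tells all that it offers. Calls block until the motion is done:
- env.goto(position, orientation): joint-space move of the TCP to a pose.
- env.move_straight(position, rotation=None, rate=0.15, force_limit=None): straight line of the TCP; rotation=None keeps the orientation; rate is the mean speed in m/s. With force_limit (N) it stops when the force on the tool has changed by that much, and returns True; else False.
- env.set_joints(angles): joint-space move.
- env.gripper_to(opening, grasp_force=None): opening from 0.0 (shut) to 1.0 (fully open); grasp_force is the grip in N (None keeps the last); returns when the fingers have stopped.
- env.dwell(seconds).
- env.inverse_kinematics(position, orientation): joint angles nearest the present ones, or None.
- env.read_state(): the state.
- env.grab_frame(name): name is "scene" or "top" or "wrist"; returns a dict with "image" (384x512x3 uint8, blue, green, red), "fx", "fy", "cx", "cy" (pixels), "position" and "orientation" of the camera in the world. Camera axes: x right, y up, looking along -z (the intrinsics and any distortion apply to the point x, -y, -z); pixel columns grow to the right and rows downward; lengths in m; the calibration is good to about 2 mm. A picture is of the moment at which its call begins. There is no depth.
A pose or a line that the arm cannot do raises env.Unreachable and nothing moves.
- env.close_job(): hands the job in; it is judged then, once.
Trained networks look in a picture, given as the dict that the camera call returned (one of the last four; its "shot" number tells which), for a name from the list of things; names that differ only in an ending like _2 or _b are one class to them, and where a whole thing is asked for, a point or a joint stands for the part that bears it (a point fixed in the world has none). Each returns a list of dicts, best first, with "score" (0 to 1); they miss things now and then, are a little off and sometimes report something else, mostly with a low value. They report only what shows in the picture. A call takes as long as a camera call. They do not tell look-alikes from the thing itself.
- env.search_frame(picture, thing): "xyz" ([x, y, z] in m, in world coordinates, good to about 4 mm: the middle of the surface that is visible of it).
- env.trace(picture, thing): "mask" (384x512 bool, what is visible of it).
The state is a dict: "clock": time; "joint_positions": joint angles; "qvel": joint speeds; "joint_torque": joint torques, N m; "position": TCP position; "tool_rot": TCP orientation; "force": force on the tool from outside, world axes, zero at the start; "wrist_torque": the same for the moment, N m; "opening": opening from 0.0 (shut) to 1.0 (fully open); "finger_force": force on a finger pad.
Only numpy, scipy, OpenCV 4.12 (cv2) and the standard library are available. Lean on these libraries where they do the work, as an engineer would, in place of code of your own. Each camera call takes 0.05 s, during which the arm holds its last target. There are 200 camera calls.

## Working session

There is one attempt and no reset: what is moved stays moved. The work goes in short steps, each a Python script; the robot and the scene stay as the last script left them, time stands still between calls to the robot, and variables do not carry over. Pictures are saved under pics/ and viewed, at most 10 in all, crops included, and the job is handed in when it is done.

```bash
mkdir -p pics; cat > h.py <<'E'
from workcell import env
import numpy as np, cv2
from scipy.spatial.transform import Rotation as R
def rot(f):
    o=np.array(f["orientation"],float)
    return o if o.shape==(3,3) else R.from_euler('xyz',o,degrees=True).as_matrix()
def ray(f,u,v,z):
    d=rot(f)@np.array([(u-f["cx"])/f["fx"],-(v-f["cy"])/f["fy"],-1]); p=np.array(f["position"])
    return p+d*(z-p[2])/d[2]
def px(f,P):
    c=rot(f).T@(np.array(P)-np.array(f["position"])); return f["cx"]+f["fx"]*c[0]/-c[2], f["cy"]-f["fy"]*c[1]/-c[2]
E
python3 - <<'E'
from h import *
for n in ("scene","top"):
    f=env.grab_frame(n); cv2.imwrite(f"pics/{n}0.png",cv2.resize(f["image"],(800,600)) if 1 else 0)
    print(n,f["position"],f["orientation"],f["fx"],f["cx"],f["cy"],[k for k in f])
    for t in ["pump_valve","vent_valve","spare_valve","pump_lever","vent_lever","spare_lever","pump_tip","vent_tip","spare_tip","manifold","amber_bottle","beaker","vial"]:
        print(t,[(np.round(d["xyz"],3).tolist(),round(d["score"],2),np.round(px(f,d["xyz"])).tolist()) for d in env.search_frame(f,t)])
print(env.read_state()["clock"])
E
```

```text
scene [ 1.04210855 -0.77533481  0.87974291] [49.73484959 -0.54911323 37.6552295 ] 498.0279571220884 245.13079413376911 195.65041944979112 ['image', 'fx', 'fy', 'cx', 'cy', 'position', 'orientation', 'shot']
pump_valve [([0.415, 0.231, 0.052], 0.81, [283.0, 150.0]), ([0.546, -0.059, 0.057], 0.7, [261.0, 223.0]), ([0.272, -0.266, 0.058], 0.64, [117.0, 221.0]), ([0.536, -0.05, 0.102], 0.34, [260.0, 205.0])]
vent_valve [([0.547, -0.198, 0.058], 0.92, [224.0, 256.0]), ([0.551, -0.161, 0.105], 0.35, [236.0, 233.0])]
spare_valve [([0.59, 0.073, 0.066], 0.64, [306.0, 199.0])]
pump_lever [([0.539, -0.049, 0.102], 0.57, [261.0, 206.0]), ([0.262, -0.265, 0.102], 0.56, [112.0, 205.0]), ([0.396, 0.239, 0.101], 0.51, [281.0, 133.0]), ([0.545, -0.196, 0.061], 0.33, [224.0, 255.0])]
vent_lever [([0.549, -0.166, 0.102], 0.88, [234.0, 235.0])]
spare_lever [([0.583, 0.102, 0.101], 0.75, [311.0, 182.0])]
pump_tip [([0.261, -0.266, 0.1], 0.74, [112.0, 206.0]), ([0.402, 0.237, 0.103], 0.66, [282.0, 133.0]), ([0.544, -0.052, 0.105], 0.56, [262.0, 206.0])]
vent_tip [([0.553, -0.16, 0.107], 0.84, [237.0, 233
[... 989 characters left out ...]
0.102], 0.81, [266.0, 165.0]), ([0.256, -0.264, 0.103], 0.79, [358.0, 281.0])]
vent_lever []
spare_lever [([0.579, 0.12, 0.103], 0.79, [196.0, 144.0])]
pump_tip [([0.26, -0.257, 0.098], 0.78, [355.0, 279.0]), ([0.53, -0.046, 0.106], 0.71, [266.0, 164.0])]
vent_tip [([0.531, -0.051, 0.101], 0.56, [268.0, 164.0]), ([0.551, -0.164, 0.106], 0.55, [316.0, 156.0])]
spare_tip [([0.579, 0.117, 0.101], 0.75, [198.0, 144.0])]
manifold [([0.631, 0.182, 0.089], 0.89, [172.0, 123.0]), ([0.512, -0.048, 0.062], 0.62, [267.0, 174.0])]
amber_bottle [([0.531, -0.356, 0.102], 0.68, [396.0, 165.0])]
beaker [([0.425, -0.282, 0.033], 0.71, [359.0, 209.0])]
vial [([0.456, -0.098, 0.055], 0.58, [287.0, 196.0])]
1.4
```

View pics/scene0.png

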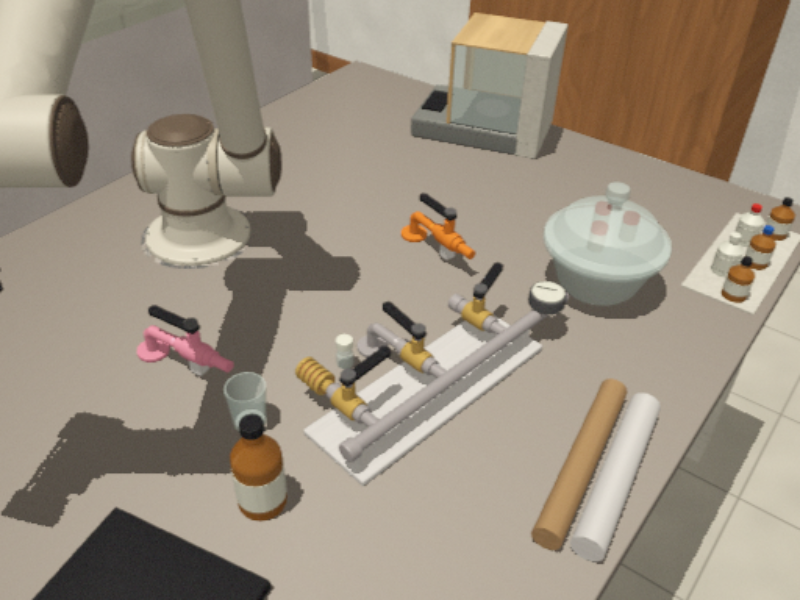

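View pics/top0.png

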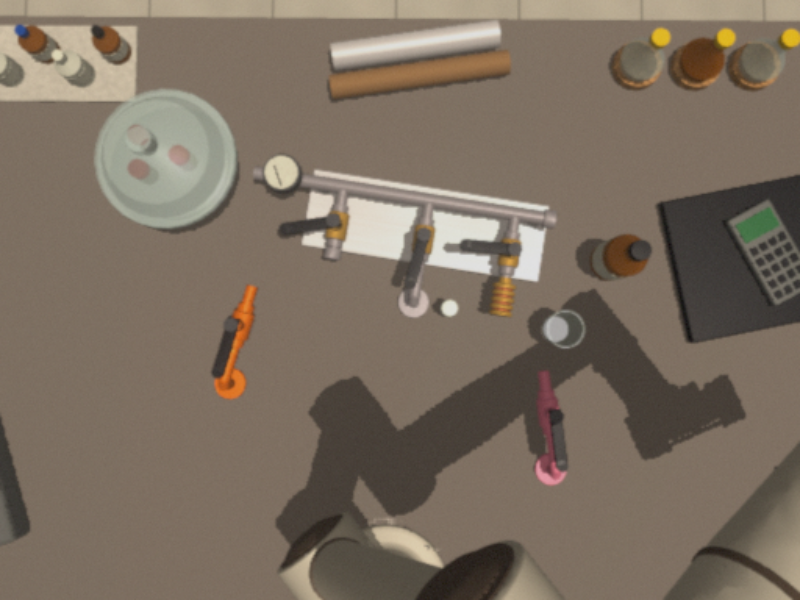

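The scene has three brass valves. Candidates, in native scene pixels:
- Middle brass valve (261,206), with its pipe bent down to a grey flange: pump.
- Right valve (234,235), with the ribbed silencer: vent.
- Left valve (306,199), with the steel cap: spare.
- Orange (281,133) and pink (112,206) are look-alikes and not meant.

Next is a close wrist view to check this choice.

```bash
python3 - <<'E'
from h import *
print(np.round(env.inverse_kinematics([.45,-.08,.36],[180,0,35]),1), np.round(env.read_state()["tool_rot"],1))
env.goto([.45,-.08,.40],[180,0,0])
f=env.grab_frame("wrist"); cv2.imwrite("pics/w1.png",cv2.resize(f["image"],(800,600)))
print(f["position"],f["orientation"],f["fx"],f["cx"],f["cy"])
for t in ["pump_lever","vent_lever","spare_lever","pump_valve","vent_valve","spare_valve","vial"]:
    for d in env.search_frame(f,t): print(t,np.round(d["xyz"],3),round(d["score"],2),np.round(px(f,d["xyz"])))
s=env.read_state();print(s["clock"],s["joint_positions"])
np.save("w1.npy",f,allow_pickle=True)
E
```

```text
[ 10.4   1.1  -7.    0.  -82.  114.6] [ 180.    -0.  -156.3]
[ 0.52615879 -0.0797215   0.56229439] [-1.64501103e+01  2.00235024e-02 -9.00499659e+01] 305.90427153190643 257.80409321947815 194.30518414382118
pump_lever [ 0.534 -0.052  0.101] 0.92 [239.  99.]
pump_lever [0.398 0.24  0.102] 0.62 [ 53. 190.]
vent_lever [ 0.548 -0.157  0.099] 0.67 [312.  88.]
spare_lever [0.577 0.113 0.105] 0.64 [119.  66.]
pump_valve [ 0.536 -0.054  0.061] 0.93 [241.  97.]
pump_valve [ 0.327 -0.253  0.054] 0.72 [356. 221.]
pump_valve [0.399 0.238 0.057] 0.68 [ 71. 182.]
vent_valve [ 0.534 -0.19   0.065] 0.7 [329.  99.]
spare_valve [0.578 0.083 0.067] 0.85 [150.  68.]
vial [ 0.456 -0.096  0.052] 0.63 [268. 148.]
3.8167 [ 1.03609420e+01  7.07214014e-01 -1.88745089e+00 -8.07825581e-04
 -8.74190126e+01  7.96140133e+01]
```

View pics/w1.png

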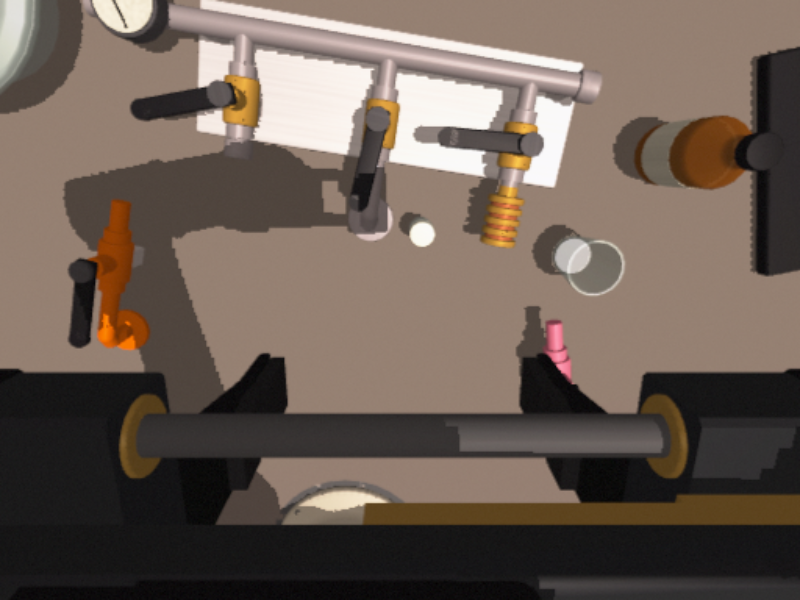

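The wrist crop confirms the choice. The middle valve (hub 378,119) bends down to its flange, the right one (hub 532,144) has the ribbed silencer, and the left one is capped. The vial stands at (422,233), below lever height. Next I'll work out the row geometry from the hub pixels.

```bash
python3 - <<'E'
from h import *
from scipy.optimize import least_squares
w=np.load("w1.npy",allow_pickle=True).item(); s=env.grab_frame("scene"); t=env.grab_frame("top")
k=.64
hub={'w':(w,[(219,94),(378,119),(532,144)]),'s':(s,[(479,293),(418,331),(348,379)])}
hub['t']=(t,[(335,222),(424,236),(514,247)])
def P(p,i): # i=0 spare(+140),1 pump,2 vent
    x,y,a,h=p; d=.14*(1-i); return [x-np.sin(a)*d,y+np.cos(a)*d,h]
def res(p): return [e for n,(f,q) in hub.items() for i in range(3) for e in (np.array(px(f,P(p,i)))-np.array(q[i])*k)]
r=least_squares(res,[.56,-.06,-.14,.106]); print(r.x,np.degrees(r.x[2]),np.round(r.fun,1))
np.save("pose.npy",r.x)
a=r.x[2]
for n,th in (("pump_lever",1),("vent_lever",2)):
  for f,nm in ((w,'w'),(t,'t'),(s,'s')):
    for d in env.trace(f,n) if f is not w else []:
        m=d["mask"]; v,u=np.nonzero(m); 
        print(n,nm,round(d["score"],2),m.sum(),u.mean(),v.mean())
        q=np.array([ray(f,*c,.103) for c in zip(u,v)])[:,:2]-np.array(P(r.x,th))[:2]
        far=q[np.linalg.norm(q,axis=1)>.04]; far=far[np.linalg.norm(far,axis=1)<.09]
        if len(far): print('  angle of lever in manifold frame',np.degrees(np.arctan2(*far.mean(0)[::-1])-a)%360,'max r',np.linalg.norm(q,axis=1).max())
for tip,i,e in ((1,1,(362,208)),(2,2,(447,136))):
    q=ray(w,e[0]*k,e[1]*k,.100)[:2]-np.array(P(r.x,i))[:2]; print('w end',np.degrees(np.arctan2(q[1],q[0])-a)%360,np.linalg.norm(q))
E
```

```text
[ 0.56385674 -0.05783818 -0.1471699   0.10167413] -8.432214066687811 [ 2.4  0.3  0.4 -0.1 -0.9 -0.8  0.3 -1.5  0.   0.2  0.1 -0.9 -1.4 -0.5
 -0.4 -0.7 -0.1  1.1]
pump_lever s 0.83 249 259.8473895582329 205.77911646586347
  angle of lever in manifold frame 175.83684144264865 max r 0.0805774693826871
pump_lever s 0.82 267 112.19850187265918 204.29588014981275
pump_lever s 0.59 172 280.75581395348837 132.27906976744185
pump_lever s 0.4 1060 257.3283018867925 219.7311320754717
  angle of lever in manifold frame 272.5594244228048 max r 0.0988695190645824
vent_lever s 0.52 295 233.0542372881356 234.2135593220339
  angle of lever in manifold frame 91.2567280877542 max r 0.08253923572212792
w end 176.1965367752018 0.08108618298322007
w end 93.9424039435424 0.07660574249543893
```

```bash
cat >> h.py <<'E'
p=np.load("pose.npy"); A=p[2]; Ad=np.degrees(A)
PIV={'pump':p[:2],'vent':p[:2]+.14*np.array([np.sin(A),-np.cos(A)])}
def pose(v,phi,clear,side,z=.085,r=.062):
    """finger beside lever standing at phi (deg, manifold frame); side +1 = ccw side"""
    g=np.radians(phi)+A; c,s=np.cos(g),np.sin(g); o=side*(.0185+clear)
    q=PIV[v]+r*np.array([c,s])+o*np.array([-s,c]); return [q[0],q[1],z],[180,0,phi+Ad-90]
E
python3 - <<'E'
from h import *
env.gripper_to(0.0)
P,o=pose('pump',176,.013,1,.2); env.goto(P,o)
P,o=pose('pump',176,.013,1); print(P,o); hit=env.move_straight(P,o,.12,8)
print('down',hit,env.read_state()["position"])
if not hit:
    for phi in [176,168,160,150,140,130,120,110,102]:
        hit=env.move_straight(*pose('pump',phi,0,1),.06,12)
        F=env.read_state()["force"]; print(phi,hit,np.round(F,1))
        if hit: break
    f=env.grab_frame("top"); cv2.imwrite("pics/t2.png",cv2.resize(f["image"][60:252,130:386],(800,600)))
print(env.read_state()["clock"])
E
```

```text
[np.float64(0.4965290986691079), np.float64(-0.07525191558293076), 0.085] [180, 0, np.float64(77.5677859333122)]
down False [ 0.49717841 -0.07519511  0.08571339]
176 False [-0.8  0.2  0.5]
168 False [-0.2 -0.2 -0.8]
160 False [-0.1  0.2 -0.7]
150 False [-0.8 -0.1  0.2]
140 False [-0.1 -0.2 -0. ]
130 False [ 0.2 -0.4 -0.2]
120 False [-0.4  1.1 -0. ]
110 False [-1.4  0.5 -0.4]
102 False [-0.6 -0.9 -0.1]
11.0083
```

View pics/t2.png

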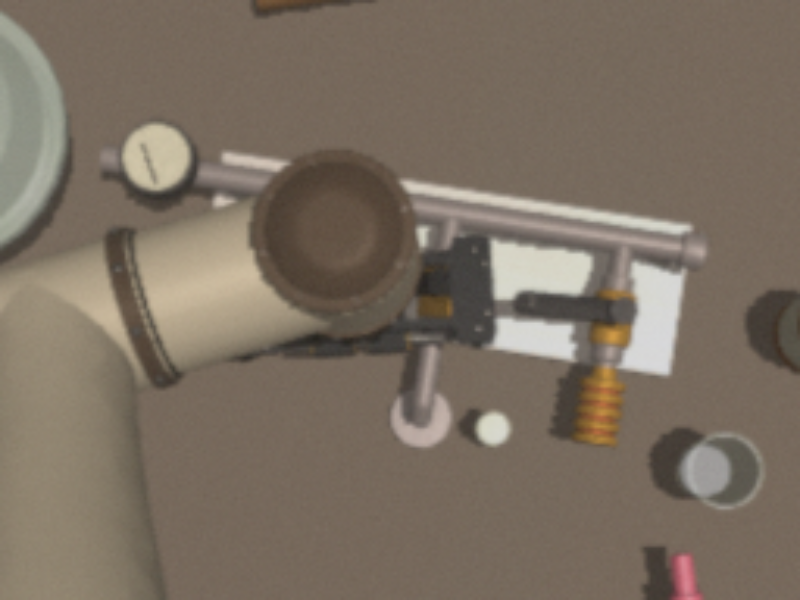

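The pump pipe (425,370) is now free of the lever, so it has turned with the finger. I'll push on to the stop with small force-limited steps, then retreat and look.

```bash
python3 - <<'E'
from h import *
for phi in [98,95,92,90,88,86,84,82]:
    hit=env.move_straight(*pose('pump',phi,0,1),.03,7)
    F=env.read_state()["force"]; print(phi,hit,np.round(F,1))
    if hit or np.linalg.norm(F[:2])>8: break
env.move_straight(*pose('pump',95,.02,1),.08)
env.move_straight(*pose('pump',95,.02,1,.2),.15)
env.goto([.42,-.1,.36],[180,0,0])
f=env.grab_frame("wrist"); cv2.imwrite("pics/w3.png",cv2.resize(f["image"],(800,600)))
np.save("w3.npy",f,allow_pickle=True)
for v in PIV: print(v,np.array(px(f,[*PIV[v],.103]))/.64, [np.round(np.array(px(f,[*(PIV[v]+.075*np.array([np.cos(np.radians(g)+A),np.sin(np.radians(g)+A)])),.103]))/.64) for g in (80,90,100)])
print(env.read_state()["clock"])
E
```

```text
98 False [-2.1 -0.1  0.6]
95 False [-1.3 -0.7  1.1]
92 False [-0.7  0.9 -0.1]
90 False [-1.6 -0.3  0. ]
88 False [-5.5  2.3  4. ]
86 False [-10.3   5.    7.5]
pump [351.76647518  73.19782661] [array([260.,  40.]), array([258.,  58.]), array([258.,  76.])]
vent [523.55869074 100.97920198] [array([436.,  69.]), array([432.,  86.]), array([431., 104.])]
14.9667
```

View pics/w3.png

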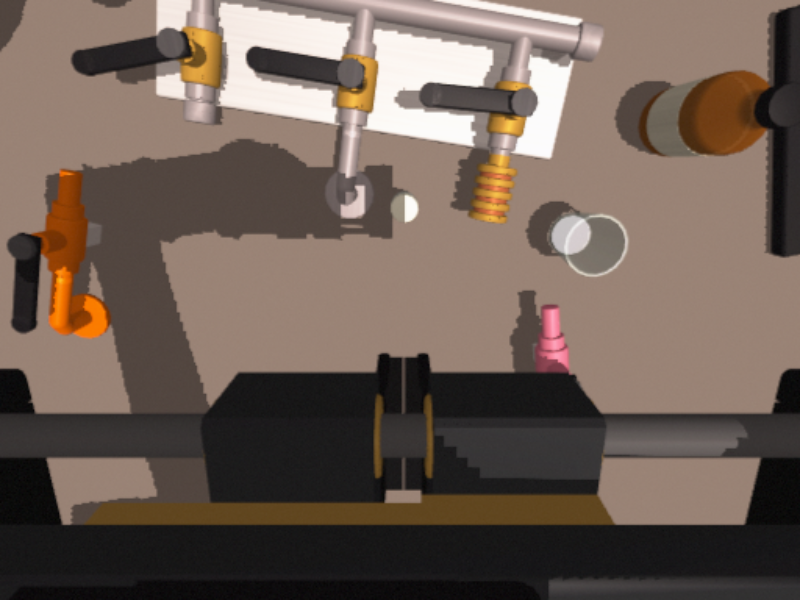

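The pump lever (250,57)–(350,72) now lies across its pipe, parallel to the header, against its stop. The vent lever (430,95) is still about 5° open. The vent is next, pushed from the header side.

```bash
python3 - <<'E'
from h import *
env.goto(*pose('vent',92,.013,-1,.2))
hit=env.move_straight(*pose('vent',92,.013,-1),.12,8)
print('down',hit,env.read_state()["position"])
if not hit:
    for phi in [92,98,104,110,116,122,127,131,134]:
        hit=env.move_straight(*pose('vent',phi,0,-1),.05,10)
        F=env.read_state()["force"]; print(phi,hit,np.round(F,1))
        if hit: break
    env.move_straight(*pose('vent',132,.02,-1),.08)
    env.move_straight(*pose('vent',132,.02,-1,.2),.15)
    env.goto([.42,-.1,.36],[180,0,0])
    f=env.grab_frame("wrist"); cv2.imwrite("pics/w4.png",cv2.resize(f["image"],(800,600)))
    for g in (125,135,145): print(np.round(np.array(px(f,[*(PIV['vent']+.075*np.array([np.cos(np.radians(g)+A),np.sin(np.radians(g)+A)])),.103]))/.64))
print(env.read_state()["clock"])
E
```

```text
down False [ 0.5822526  -0.13826804  0.0860215 ]
92 False [ 0.3 -0.1 -0.1]
98 False [0.9 0.  0. ]
104 False [0.5 0.2 0.8]
110 False [1.6 0.1 1.6]
116 False [1.3 0.8 0.9]
122 False [ 0.6 -0.6  1.7]
127 False [0.8 0.8 0.2]
131 False [ 1.   0.3 -0.5]
134 False [ 2.   0.7 -0.4]
[440. 145.]
[447. 159.]
[457. 171.]
21.8
```

View pics/w4.png

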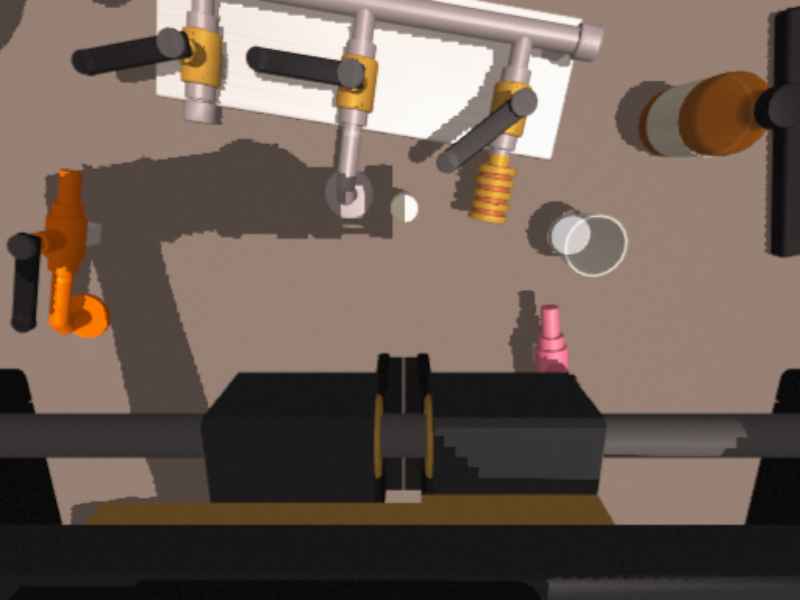

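The vent lever, from hub (523,101) to end (449,161), matches the predicted 135° point at (447,159), so it is half open. The pump lever is still across, nothing else has moved, and the arm is clear.

```bash
python3 -c "
from h import *
print(env.close_job())"
```

```text
the job is handed in; nothing more can be done
None
```

The pump valve was pushed shut against its stop, then the vent valve was pushed to about 45° half open. The last picture before I handed the job in showed nothing else moved and the arm clear; the judge's verdict was not returned.

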